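Lay the lathe parts on their shadow pads

TASK

The lathe has been stripped for cleaning: put each of its four loose parts (black pulley, brass bushing, red tool-holder block, hexagonal nut) on the blue pad whose white silhouette matches its shape and size, upright and centred on the silhouette, the block turned to line up with its rectangle. Set them down gently, never dropping or throwing one, let go of everything, and leave the oil bottle and the caliper where they are.

Things in the scene. Friction and masses are not known exactly. Their poses are not given: they have to be found in the camera images.
- pulley_mid (a point): Black two-flanged drive pulley with a shallow belt groove round its middle and a steel bush in its top: round, 56 mm diameter, 34 mm tall, standing upright on its flat face, about 0.16 kg. The point is its centre, 17 mm above its underside; z is its upright axis. Grip across the diameter.
- bushing_mid (a point): Brass bushing: plain round tube, 32 mm outer diameter, 18 mm bore, 44 mm tall, standing on end, about 0.14 kg. The point is its centre, 22 mm above its underside; z is its upright axis. Grip across the outside.
- block_mid (a point): Red tool-holder block with a dark slot along its top: box 64 mm (its x) by 32 mm (its y) by 34 mm tall, lying flat, about 0.3 kg. The point is its centre, 17 mm above its underside. Grip across its 32 mm width, along its y.
- nut_mid (a point): Bare aluminium hexagonal collet nut with a dark bore mark on top: 44 mm across flats, 51 mm across corners, 32 mm tall, standing on its flat face, about 0.13 kg. The point is its centre, 16 mm above its underside; its x axis is square to one pair of flats (other pairs every 60 degrees), so grip along x.
- spot_pulley (a point): Fixed dark blue rubber pad, 80 x 80 mm, 6 mm thick, lying flat on the bench (pad top 6 mm above the bench), printed with a white large round disc, 64 mm diameter (the pulley's place). The point is the centre of the pad's top face and of the white shape; z up, x and y along the pad's sides.
- spot_bushing (a point): Fixed dark blue rubber pad, 80 x 80 mm, 6 mm thick, lying flat on the bench (pad top 6 mm above the bench), printed with a white small round disc, 40 mm diameter (the bushing's place). The point is the centre of the pad's top face and of the white shape; z up, x and y along the pad's sides.
- spot_block (a point): Fixed dark blue rubber pad, 80 x 80 mm, 6 mm thick, lying flat on the bench (pad top 6 mm above the bench), printed with a white rectangle, 72 x 40 mm (the block's place). The point is the centre of the pad's top face and of the white shape; z up, x and y along the pad's sides; the rectangle's long side is along x.
- spot_nut (a point): Fixed dark blue rubber pad, 80 x 80 mm, 6 mm thick, lying flat on the bench (pad top 6 mm above the bench), printed with a white hexagon, 52 mm across flats (the nut's place; the nut may be turned any way on it). The point is the centre of the pad's top face and of the white shape; z up, x and y along the pad's sides.
- oil_mid (a point): Bystander: white oil bottle with an orange cap, 48 mm diameter, 120 mm tall, standing loose to the left of the work. The point is 60 mm above its underside.
- caliper_mid (a point): Bystander: steel caliper with a grey body, about 190 mm long, 12 mm thick, lying loose on the far side of the work, its length (its x) roughly across the bench. The point is the middle of its bar, 6 mm above the bench.
Mind the look-alikes: they are no part of the job. What is shaped like the part that bears block_mid but green is not meant.

How it is judged:
At the end, for the whole second after the job is handed in: Each part stands upright (within 0.12 rad) and flat on its own pad (height within 5 mm), its centre within 12 mm of the silhouette's centre, the block's long side within 0.25 rad of its rectangle's (either way round), all released and at rest (horizontal distance between pulley_mid and spot_pulley below 0.012 m and z of pulley_mid in the frame of spot_pulley between 0.012 and 0.022 m and angle between each of pulley_mid, bushing_mid, block_mid, nut_mid's own z axis and vertical below 0.12 rad and linear speed of each of pulley, bushing, block, nut below 0.02 m/s and horizontal distance between bushing_mid and spot_bushing below 0.012 m and z of bushing_mid in the frame of spot_bushing between 0.017 and 0.027 m and horizontal distance between block_mid and spot_block below 0.012 m and z of block_mid in the frame of spot_block between 0.012 and 0.022 m and horizontal distance between nut_mid and spot_nut below 0.012 m and z of nut_mid in the frame of spot_nut between 0.011 and 0.021 m and angle between the x axis of block_mid and the x axis of spot_block, either way round below 0.25 rad); the robot touches nothing.
It fails at once if a part is dropped from a height or thrown (it moves faster than 0.7 m/s while no finger touches it) ((linear speed of pulley above 0.7 m/s and contact force between pulley and the fingers below 0.01 N) or (linear speed of bushing above 0.7 m/s and contact force between bushing and the fingers below 0.01 N) or (linear speed of block above 0.7 m/s and contact force between block and the fingers below 0.01 N) or (linear speed of nut above 0.7 m/s and contact force between nut and the fingers below 0.01 N)).
It fails at once if the oil bottle is moved more than 30 mm (distance of oil_mid from where it was at the start of the episode above 0.03 m).
It fails at once if the caliper is moved more than 30 mm (distance of caliper_mid from where it was at the start of the episode above 0.03 m).
It also fails if it takes over 110 s, if anything falls off the work surface, if the arm or the gripper's body presses on something with over 40 N, if the wrist force passes 120 N, or if a joint passes its speed limit or range.

ROBOT

A 6-joint arm with a two-finger parallel gripper is mounted at the origin on the work surface. World frame = base frame: x ahead of the robot, y to its left, z up, the work surface at z = 0. Lengths are in m, angles in rad, forces in N, time in s.
With the tool pointing down it reaches from about 0.3 to 0.875 m from the base axis. Payload 6.4 kg.
Tool frame: the origin (TCP) lies at the very end of the fingers, on their centre line; the grasp point (between the pads) lies ctrl.grip_point_offset behind it (ctrl.grip_point_offset is the distance from the TCP to the grasp point, in m); z points along the fingers, x is the direction in which the jaws open and shut, and the axes are right-handed (so a half turn about z gives the same grasp; the last joint's range is limited). The gripper opens to 85 mm and grips with 20 to 120 N. Pads are 22 mm wide; open, the fingers measure 114 mm over their backs; the gripper's body (76 mm by 85 mm) begins 54 mm behind the grasp point. The pads swing forward as they close: fully open they stand 13 mm farther back than shut.
Start: joints at [1.001, 0.181, 1.607, -0, 1.354, -0.206], TCP at [0.205, 0.537, 0.231] pointing down, gripper open.
Joint ranges: [-2.99, 2.99], [-0.89, 2.07], [0.3, 2.58], [-1.14, 4.28], [0, 2.63], [-3.12, 3.12]. Speed limits (rad/s): [2.57, 2.57, 3.01, 3.14, 3.14, 3.14].

INTERFACE

Orientations are given as a unit quaternion [w, x, y, z].
In Python, from bench import get_obs, viewer, workorder, ctrl gives the robot as it stands. The module is installed in compiled form; this text tells all that it offers.
- The arm moves only by the tool move_arm, never from a script. Its argument "increments" is a list of rows, each an object of numbers: "tx", "ty", "tz": the shift along the tool's x, y, z in m; "turn": the turn about the tool's z in degrees. A call has 1 to 20 rows; each row is the pose to reach, as a shift and turn from the pose commanded when the call began, along the tool's axes at that moment; what a row does not reach only later rows make up. A row lasts 1/12 s, in which the tool goes at most 41.7 mm and 7.16 degrees, less where a joint would pass 70% of its speed; a pose out of reach is approached as far as the arm can. A call with a gripper value outside its range is refused whole. "gripper" is the opening, from 0 (shut) to 1 (fully open), set as the call begins (left out, the last holds). The fingers move at their own pace and stop on an object; the grip force is fixed at half the most. Time passes only in rows, so rows that repeat a pose let the fingers close. It gives the time, the measured TCP pose, the force and the opening at its end, in the units of the state.
- get_obs(): the state, without advancing time (a new reading comes with each control period).
- viewer.camera(name): name is "scene" or "side" or "wrist"; returns (picture, depth): 420x560x3 uint8, red, green, blue; 420x560 float32, m along the optical axis (not along the pixel's ray), 0 where there is no reading.
- viewer.get_calibration(name): a dict with "intrinsics" (3x3 intrinsics, pixels), "origin" and "attitude" of the camera in the world. Camera axes: x right, y up, looking along -z (the intrinsics and any distortion apply to the point x, -y, -z); pixel columns grow to the right and rows downward; lengths in m; the calibration is good to about 2 mm. A picture is of the moment at which its call begins: read the wrist's pose just before it. get_calibration takes no time and is no camera call; for the wrist camera it gives the pose at the moment of the call.
- workorder.hand_in(): hands the job in, once; it reports no verdict.
The state is a dict: "time_s": time; "q": joint angles; "dq": joint speeds; "joint_efforts": joint torques, N m; "eef_pos": TCP position; "eef_rot": TCP orientation; "wrist_force": force on the tool from outside, world axes, zero at the start; "torque": the same for the moment, N m; "opening": opening from 0.0 (shut) to 1.0 (fully open).
Only numpy, scipy, OpenCV 4.12 (cv2) and the standard library are available. Lean on these libraries where they do the work, as an engineer would, in place of code of your own. Each camera call takes 0.05 s, during which the arm holds its last target.

## Working session

There is one attempt and no reset: what is moved stays moved. The work goes in short steps, Python scripts to look and compute and a tool call to move; the robot and the scene stay as the last step left them, time stands still between calls to the robot, and variables do not carry over. Pictures are saved under pics/ and viewed, and the job is handed in when it is done.

Besides the shell and the picture viewer there is one more tool, called after "Emit:" by a JSON object that holds its "fn" and its "kwargs". move_arm: Moves the arm, as the interface text tells. Its arguments: {"type":"object","properties":{"increments":{"type":"array"},"gripper":{"type":"number"}},"required":["increments"]}

```bash
mkdir -p pics
cat > h.py <<'E'
import numpy as np, cv2
from bench import get_obs, viewer, workorder, ctrl
def snap(n,fn):
    cal=viewer.get_calibration(n); p,d=viewer.camera(n)
    cv2.imwrite('pics/'+fn+'.png',p[:,:,::-1]); np.savez('pics/'+fn+'.npz',p=p,d=d,K=np.array(cal['intrinsics']),o=np.array(cal['origin']),a=np.array(cal['attitude']))
    return cal
def R(a):
    a=np.array(a)
    if a.shape==(3,3): return a
    from scipy.spatial.transform import Rotation as Ro
    return Ro.from_quat(a[[1,2,3,0]]).as_matrix()
def load(fn): return np.load('pics/'+fn+'.npz')
def ray(f,u,v):
    x=np.linalg.inv(f['K'])@np.array([u,v,1.]); return R(f['a'])@np.array([x[0],-x[1],-x[2]])
def onz(f,u,v,z):
    r=ray(f,u,v); return f['o']+r*(z-f['o'][2])/r[2]
def bydepth(f,u,v):
    return f['o']+ray(f,u,v)*f['d'][int(round(v)),int(round(u))]
def cloud(f):
    vv,uu=np.mgrid[0:420,0:560]; x=np.linalg.inv(f['K'])@np.stack([uu.ravel(),vv.ravel(),np.ones(uu.size)])
    c=np.stack([x[0],-x[1],-x[2]])*f['d'].ravel()
    return (R(f['a'])@c).T.reshape(420,560,3)+f['o']
E
python3 - <<'E'
from h import *
for n in ['scene','side','wrist']:
    c=snap(n,n+'0'); print(n,c)
print(get_obs(), ctrl.grip_point_offset)
E
```

```text
scene {'intrinsics': array([[436.21958336,   0.        , 286.12494671],
       [  0.        , 436.21958336, 219.01084648],
       [  0.        ,   0.        ,   1.        ]]), 'origin': array([ 1.22764892, -0.48313733,  0.61047356]), 'attitude': array([0.80497414, 0.44194671, 0.20061915, 0.3412502 ])}
side {'intrinsics': array([[402.41726649,   0.        , 285.81020905],
       [  0.        , 402.41726649, 209.75500377],
       [  0.        ,   0.        ,   1.        ]]), 'origin': array([ 0.24395362, -0.4929975 ,  0.78670291]), 'attitude': array([ 0.88559206,  0.37085839, -0.09848942, -0.26170706])}
wrist {'intrinsics': array([[299.23582332,   0.        , 280.81844869],
       [  0.        , 299.23582332, 209.37434723],
       [  0.        ,   0.        ,   1.        ]]), 'origin': array([0.12494346, 0.56630458, 0.37331023]), 'attitude': array([ 0.81198978, -0.13610269, -0.09292408,  0.55992301])}
{'time_s': 0.15, 'q': array([ 1.00072441e+00,  1.81381983e-01,  1.60778002e+00, -1.16392185e-05,
        1.35376507e+00, -2.06329291e-01]), 'dq': array([ 9.68085979e-04, -1.87771517e-03, -5.29106458e-03,  1.52040845e-03,
       -2.94323627e-05,  9.80308759e-04]), 'joint_efforts': array([ 1.56591501e-03, -4.45264721e+01, -3.51695108e+01, -2.37382428e-04,
        5.84595706e-03,  1.10988765e-05]), 'eef_pos': array([0.20434443, 0.53702092, 0.23058375]), 'eef_rot': array([ 2.63339495e-04,  8.23338181e-01,  5.67550698e-01, -6.13066441e-04]), 'wrist_force': array([ 0.75829411, -0.28233793,  0.24601714]), 'torque': array([-0.01718627, -0.01876471,  0.03186158]), 'opening': 0.9999577483029599} 0.0187
```

View pics/scene0.png

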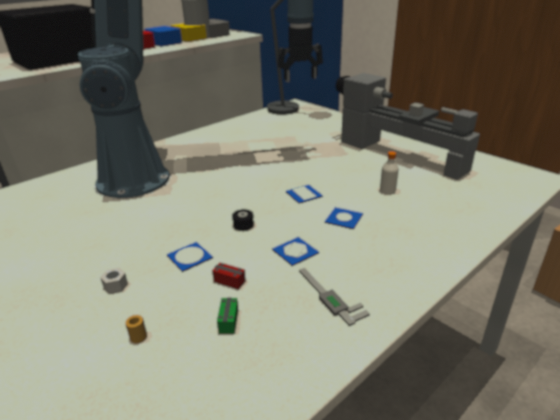

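View pics/side0.png

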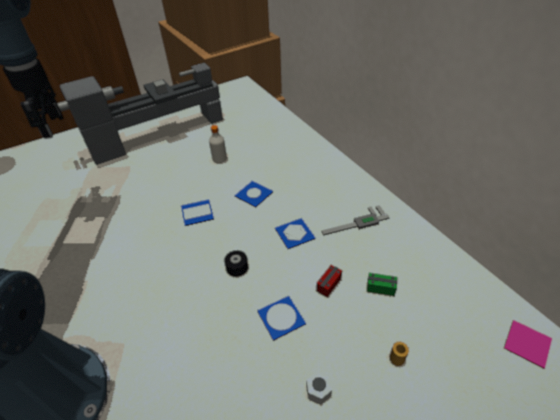

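View pics/wrist0.png

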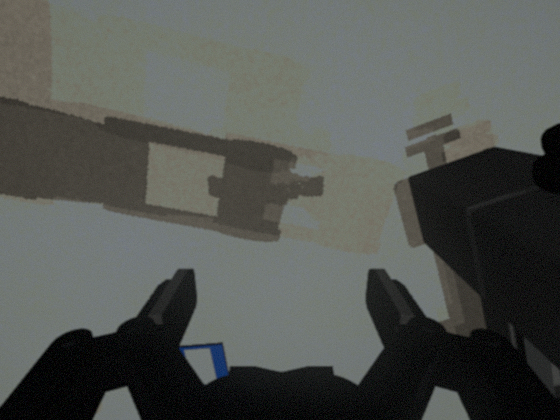

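Scene picture: pulley (243,219), nut (114,281), bushing (136,328), red block (229,275). The green look-alike is at (228,315). The pads are rectangle (304,194), small disc (344,217), hexagon (296,250) and large disc (190,256). The oil bottle is at (389,178) and the caliper at (335,298). The red one fits the description of the block, since green is excluded. I'll measure next.

```bash
cat > m.py <<'E'
from h import *
def pads(f):
    hsv=cv2.cvtColor(f['p'],cv2.COLOR_RGB2HSV)
    m=cv2.inRange(hsv,(100,110,50),(128,255,255))
    n,l,s,c=cv2.connectedComponentsWithStats(m)
    for i in range(1,n):
        if s[i,4]<120: continue
        cn,_=cv2.findContours((l==i).astype(np.uint8),cv2.RETR_EXTERNAL,cv2.CHAIN_APPROX_NONE)
        P=np.array([onz(f,u,v,.006)[:2] for u,v in cn[0][:,0]])
        if np.ptp(P,axis=0).max()>.2: continue
        r=cv2.minAreaRect((P*1000).astype(np.float32))
        # hole
        hc,hh=cv2.findContours((l==i).astype(np.uint8),cv2.RETR_CCOMP,cv2.CHAIN_APPROX_NONE)
        out=''
        for k in range(len(hc)):
            if hh[0][k][3]>=0 and len(hc[k])>15:
                H=np.array([onz(f,u,v,.006)[:2] for u,v in hc[k][:,0]])*1000
                out+=' hole '+str(np.round(cv2.minAreaRect(H.astype(np.float32))[0],1))+str(np.round(cv2.minAreaRect(H.astype(np.float32))[1:][0],1))+' %.1f'%cv2.minAreaRect(H.astype(np.float32))[2]
        print('pad',np.round(c[i]),np.round(r[0],1),np.round(r[1],1),round(r[2],1),out)
def parts(f,boxes):
    C=cloud(f)
    for nm,(u0,v0,u1,v1,h) in boxes.items():
        Q=C[v0:v1,u0:u1].reshape(-1,3)*1000
        T=Q[abs(Q[:,2]-h)<5][:,:2]; A=Q[(Q[:,2]>8)&(Q[:,2]<h+8)]
        r=cv2.minAreaRect(T.astype(np.float32)) if len(T)>5 else None
        print(nm,len(T),'top rect',r and (np.round(r[0],1),np.round(r[1],1),round(r[2],1)),'mean',T.mean(0).round(1),'zmax',A[:,2].max().round(1), 'allrect',[np.round(x,1) for x in cv2.minAreaRect(A[:,:2].astype(np.float32))])
E
python3 - <<'E'
from m import *
f=load('scene0'); pads(f)
parts(f,dict(pulley=(225,200,262,238,34),nut=(95,262,134,300,32),bush=(120,310,152,348,44),block=(208,258,250,293,34),green=(210,292,245,338,34),oil=(375,148,405,200,100),cal=(295,262,375,328,12)))
g=load('side0'); pads(g)
parts(g,dict(pulley=(218,243,254,282,34),nut=(300,368,338,408,32),bush=(385,335,416,370,44),block=(310,260,348,300,34),green=(360,268,402,300,34),oil=(205,120,232,168,100),cal=(318,200,395,240,12)))
print(bydepth(f,170,230),bydepth(g,330,330))
def up(a,u0,v0,u1,v1): return cv2.resize(a['p'][v0:v1,u0:u1,::-1],(390,300),interpolation=cv2.INTER_CUBIC)
cv2.imwrite('pics/c1.png',np.vstack([np.hstack([up(f,85,200,275,346),up(g,225,250,425,404)]),np.hstack([up(f,265,170,395,270),up(g,170,170,330,293)])]))
E
```

```text
pad [344. 218.] [614.8 285.5] [75.7 77.4] 20.9  hole [611.8 288.9][44.7 56. ] 41.2
pad [295. 252.] [629.5  92.9] [77.1 77.8] 83.2  hole [626.4  95.6][61.6 68.1] 45.0
pad [188. 260.] [470.  -95.8] [76.6 77.6] 85.7 
pulley 217 top rect (array([452.3,  79.6]), array([53.5, 55.6]), 73.0) mean [453.9  78.2] zmax 36.0 allrect [array([452.3,  79.9]), array([54.7, 55.4]), np.float64(81.0)]
nut 281 top rect (array([ 447.4, -265.5]), array([48.3, 47. ]), 60.3) mean [ 448.5 -265.9] zmax 34.6 allrect [array([ 446.2, -265.7]), array([47.2, 50.7]), np.float64(33.8)]
bush 156 top rect (array([ 616. , -299.1]), array([30.7, 31.3]), 40.2) mean [ 616.5 -299.6] zmax 45.1 allrect [array([ 616.3, -299.4]), array([30.9, 32.2]), np.float64(40.2)]
block 328 top rect (array([607.2, -82. ]), array([66. , 34.9]), 20.4) mean [609.1 -83.6] zmax 36.1 allrect [array([607.2, -82.3]), array([65.9, 35.6]), np.float64(21.0)]
green 436 top rect (array([ 701.1, -155.7]), array([32.4, 66.3]), 45.5) mean [ 703.2 -156.9] zmax 36.6 allrect [array([ 701.2, -155.7]), array([32.5, 66.5]), np.float64(45.3)]
oil 23 top rect (arr
[... 1209 characters left out ...]
[602.8 -82.4] zmax 38.1 allrect [array([604.4, -81.3]), array([66.1, 33.5]), np.float64(20.6)]
green 371 top rect (array([ 697.4, -154.4]), array([34.2, 62.5]), 47.0) mean [ 697.1 -155.3] zmax 38.4 allrect [array([ 697.7, -154.5]), array([34.5, 63.8]), np.float64(46.3)]
oil 14 top rect (array([599.7, 488.8]), array([ 8.4, 16.1]), 74.2) mean [600.1 489.8] zmax 107.9 allrect [array([629.3, 586.9]), array([243.9,  47.3]), np.float64(73.1)]
cal 283 top rect (array([781.7,  29.6]), array([ 52.6, 186. ]), 87.6) mean [803.3  25.4] zmax 16.8 allrect [array([775.5,  31.9]), array([ 36.4, 174.5]), np.float64(76.1)]
[ 0.33382258 -0.06687325  0.00053879] [ 5.38594085e-01 -1.75961269e-01  4.33650883e-04]
```

View pics/c1.png

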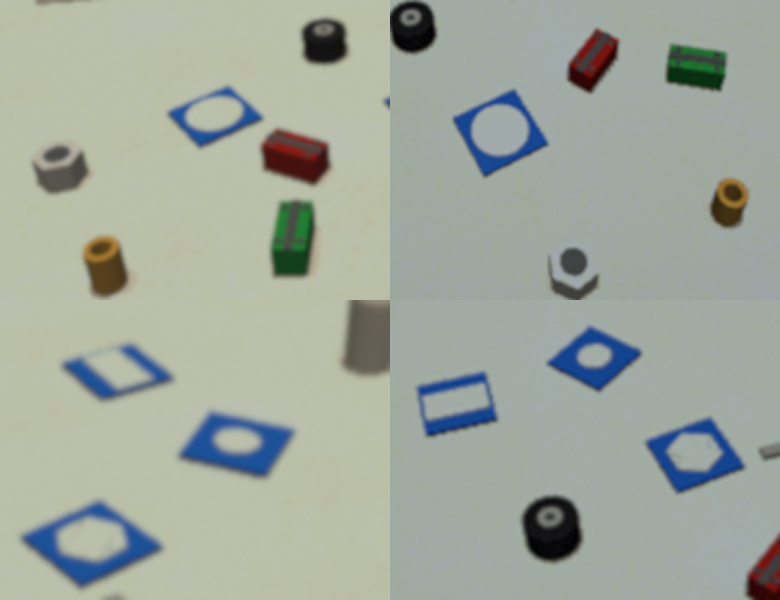

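Crops confirm the parts and pads: the red slotted block is next to its green twin, and all four silhouettes are readable. Next come the rectangle pad, the block's axis and the nut's flats.

Run:
```python
from m import *
for n,b in (('scene0',(280,180,328,206)),('side0',(175,195,220,228))):
    f=load(n); hsv=cv2.cvtColor(f['p'],cv2.COLOR_RGB2HSV); m=cv2.inRange(hsv,(100,90,50),(128,255,255))
    u0,v0,u1,v1=b; vv,uu=np.nonzero(m[v0:v1,u0:u1])
    P=np.array([onz(f,u+u0,v+v0,.006)[:2] for u,v in zip(uu,vv)])*1000
    r=cv2.minAreaRect(P.astype(np.float32)); print(n,'rectpad',np.round(r[0],1),np.round(r[1],1),r[2])
    c=np.array(r[0]); a=np.radians(r[2]); X=np.array([np.cos(a),np.sin(a)]); Y=np.array([-X[1],X[0]])
    q=P-c; print(' frac blue with |X|>25', (abs(q@X)>25).mean(),'|Y|>25',(abs(q@Y)>25).mean())
for n,bb,nb in (('scene0',(208,258,250,293),(95,262,134,300)),('side0',(310,260,348,300),(300,368,338,408))):
    f=load(n); C=cloud(f)*1000
    Q=C[bb[1]:bb[3],bb[0]:bb[2]].reshape(-1,3); T=Q[abs(Q[:,2]-34)<5][:,:2]; w,V=np.linalg.eigh(np.cov(T.T)); print('block PCA',np.degrees(np.arctan2(V[1,1],V[0,1])),np.sqrt(w*12))
    Q=C[nb[1]:nb[3],nb[0]:nb[2]].reshape(-1,3); T=Q[abs(Q[:,2]-32)<5][:,:2]; 
    W=[np.ptp(T@[np.cos(a),np.sin(a)]) for a in np.radians(range(0,180,5))]; print('nut widths',np.round(W,1))
```

```text
scene0 rectpad [447.3 306. ] [77.8 77.2] 74.586669921875
 frac blue with |X|>25 0.8187919463087249 |Y|>25 0.35570469798657717
side0 rectpad [443.4 305.8] [80.5 77.4] 75.0602035522461
 frac blue with |X|>25 0.7517241379310344 |Y|>25 0.38275862068965516
block PCA -157.35624797488356 [33.99531973 66.34304987]
nut widths [50.2 50.3 50.1 49.6 48.8 47.8 47.  47.1 47.  47.6 48.2 48.5 48.3 48.5
 48.8 48.6 48.1 47.3 46.1 45.2 46.2 47.7 48.7 49.4 49.7 49.7 49.3 49.2
 48.8 48.1 47.  47.6 48.  48.5 49.4 49.9]
block PCA -157.9815123047298 [32.75322233 66.37431929]
nut widths [49.5 49.5 49.2 48.4 47.6 47.  46.1 45.7 45.8 47.  47.8 48.3 48.4 48.5
 48.2 47.5 46.5 45.4 44.5 44.7 46.1 47.6 48.7 49.5 49.8 49.8 49.5 48.7
 47.6 46.2 45.1 44.3 45.6 47.1 48.3 49.1]
```

```bash
cat > go.py <<'E'
import sys
from h import *
def plan(x,y,z,th=None):
    o=get_obs(); p=np.array(o['eef_pos'])*1000; M=R(o['eef_rot']); cur=np.degrees(np.arctan2(M[1,0],M[0,0]))
    d=M.T@(np.array([x,y,z])-p)
    t=0 if th is None else (cur-th+90)%180-90
    print('t %.2f'%o['time_s'],'pos',p.round(1),'th %.1f'%cur,'q1 %.0f q6 %.0f'%tuple(np.degrees(np.array(o['q'])[[0,5]])),'open %.3f'%o['opening'],'F',np.round(o['wrist_force'],1),'| tx ty tz (mm)',d.round(1),'turn %.1f'%t,'rows',np.linalg.norm(d)/41.7)
a=sys.argv[1:]
if a: plan(*map(float,a))
E
python3 go.py 450.5 80.3 120 69
```

```text
t 0.15 pos [204.3 537.  230.6] th 69.2 q1 57 q6 -12 open 1.000 F [ 0.8 -0.3  0.2] | tx ty tz (mm) [-339.1  392.6  110.9] turn 0.2 rows 12.721485344952114
```

Emit:
{"fn": "move_arm", "kwargs": {"increments": [{"tx":-0.339,"ty":0.393,"tz":0.05},{"tx":-0.339,"ty":0.393,"tz":0.05},{"tx":-0.339,"ty":0.393,"tz":0.05},{"tx":-0.339,"ty":0.393,"tz":0.05},{"tx":-0.339,"ty":0.393,"tz":0.05},{"tx":-0.339,"ty":0.393,"tz":0.05},{"tx":-0.339,"ty":0.393,"tz":0.05},{"tx":-0.339,"ty":0.393,"tz":0.05},{"tx":-0.339,"ty":0.393,"tz":0.05},{"tx":-0.339,"ty":0.393,"tz":0.05},{"tx":-0.339,"ty":0.393,"tz":0.05},{"tx":-0.339,"ty":0.393,"tz":0.05},{"tx":-0.339,"ty":0.393,"tz":0.111},{"tx":-0.339,"ty":0.393,"tz":0.111},{"tx":-0.339,"ty":0.393,"tz":0.111},{"tx":-0.339,"ty":0.393,"tz":0.111},{"tx":-0.339,"ty":0.393,"tz":0.111}]}}

```text
validation failed for argument at $.in...
```

```bash
python3 go.py 450.5 80.3 8 69
python3 - <<'E'
from h import *
snap('wrist','wrist1');snap('side','side1')
a=cv2.imread('pics/wrist1.png');b=cv2.imread('pics/side1.png')
cv2.imwrite('pics/w1.png',np.vstack([cv2.resize(a,(400,300)),cv2.resize(b[170:320,140:340],(400,300),interpolation=cv2.INTER_CUBIC)]))
E
```

```text
t 0.15 pos [204.3 537.  230.6] th 69.2 q1 57 q6 -12 open 1.000 F [ 0.8 -0.3  0.2] | tx ty tz (mm) [-339.   392.6  222.9] turn 0.2 rows 13.538653659128597
```

View pics/w1.png

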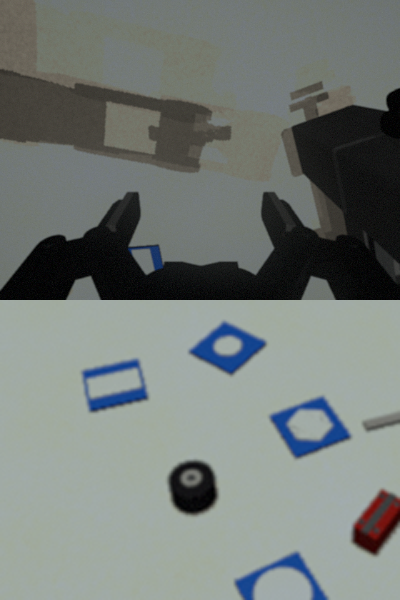

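The call was refused and the arm hasn't moved. The rows probably need all four keys, so I'll add "turn".

Emit:
{"fn": "move_arm", "kwargs": {"increments": [{"tx":-0.339,"ty":0.393,"tz":0.05,"turn":0},{"tx":-0.339,"ty":0.393,"tz":0.05,"turn":0},{"tx":-0.339,"ty":0.393,"tz":0.05,"turn":0},{"tx":-0.339,"ty":0.393,"tz":0.05,"turn":0},{"tx":-0.339,"ty":0.393,"tz":0.05,"turn":0},{"tx":-0.339,"ty":0.393,"tz":0.05,"turn":0},{"tx":-0.339,"ty":0.393,"tz":0.05,"turn":0},{"tx":-0.339,"ty":0.393,"tz":0.05,"turn":0},{"tx":-0.339,"ty":0.393,"tz":0.05,"turn":0},{"tx":-0.339,"ty":0.393,"tz":0.05,"turn":0},{"tx":-0.339,"ty":0.393,"tz":0.05,"turn":0},{"tx":-0.339,"ty":0.393,"tz":0.05,"turn":0},{"tx":-0.339,"ty":0.393,"tz":0.111,"turn":0},{"tx":-0.339,"ty":0.393,"tz":0.111,"turn":0},{"tx":-0.339,"ty":0.393,"tz":0.111,"turn":0},{"tx":-0.339,"ty":0.393,"tz":0.111,"turn":0},{"tx":-0.339,"ty":0.393,"tz":0.111,"turn":0}]}}

```text
time_s: 1.67
eef_pos: [0.4517, 0.0812, 0.1215]
eef_rot: [0.0, 0.823, 0.568, 0.0]
wrist_force: [1.2, 0.5, -0.2]
opening: 1.001
```

```bash
python3 go.py 450.5 80.3 8 69
python3 - <<'E'
from h import *
snap('wrist','wrist2');snap('side','side2')
a=cv2.imread('pics/wrist2.png');b=cv2.imread('pics/side2.png')
cv2.imwrite('pics/w2.png',np.vstack([cv2.resize(a,(400,300)),cv2.resize(b[170:320,140:340],(400,300),interpolation=cv2.INTER_CUBIC)]))
E
```

```text
t 1.67 pos [451.7  81.2 121.5] th 69.2 q1 -5 q6 -74 open 1.001 F [ 1.2  0.5 -0.2] | tx ty tz (mm) [ -1.4  -0.9 113.5] turn 0.2 rows 2.721244359975074
```

View pics/w2.png

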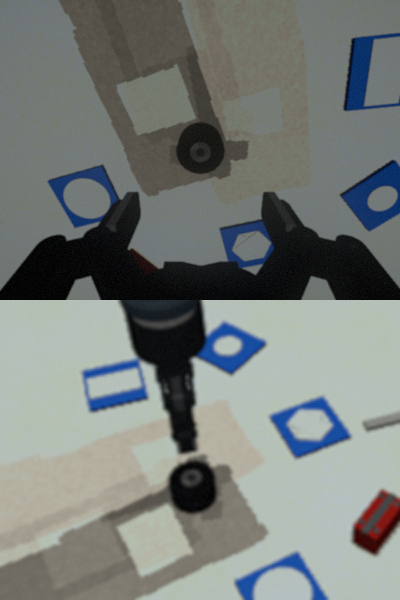

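The pulley is centred between the jaws in the wrist view, at about (280,207) full-size. I'll check its coordinates with the wrist depth.

Run:
```python
from m import *
f=load('wrist2'); C=cloud(f)*1000
parts(f,dict(pulley=(240,165,320,245,34)))
print(onz(f,280,212,.034)*1000, bydepth(f,280,212)*1000)
pads(f)
```

```text
pulley 3452 top rect (array([448.5,  80.5]), array([55.2, 55.2]), 29.5) mean [447.2  81.1] zmax 36.6 allrect [array([448.3,  80.6]), array([55.1, 55.4]), np.float64(45.6)]
[448.2381573   80.81481091  34.        ] [447.83516825  80.97106863  35.21753258]
pad [507. 101.] [441. 300.] [63.3 78.9] 74.8 
pad [524. 275.] [610.6 287.6] [80.6 79.4] 20.9  hole [612.1 288.6][43.  42.1] 69.2
pad [116. 268.] [466.  -92.9] [80.2 79.5] 85.4 
pad [342. 339.] [624.7  92.4] [72.3 81.7] 83.6
```

Emit:
{"fn": "move_arm", "kwargs": {"increments": [{"tx":-0.002,"ty":-0.002,"tz":0.03,"turn":0},{"tx":-0.002,"ty":-0.002,"tz":0.06,"turn":0},{"tx":-0.002,"ty":-0.002,"tz":0.085,"turn":0},{"tx":-0.002,"ty":-0.002,"tz":0.1,"turn":0},{"tx":-0.002,"ty":-0.002,"tz":0.11,"turn":0},{"tx":-0.002,"ty":-0.002,"tz":0.11,"turn":0},{"tx":-0.002,"ty":-0.002,"tz":0.11,"turn":0}]}}

```text
time_s: 2.35
eef_pos: [0.4494, 0.08, 0.0112]
eef_rot: [0.0, 0.823, 0.568, 0.0]
wrist_force: [0.2, -0.4, 0.4]
opening: 1.003
```

```bash
python3 go.py 449 80.5 8 69
python3 - <<'E'
from h import *
snap('side','side3');snap('scene','scene3')
a=cv2.imread('pics/scene3.png');b=cv2.imread('pics/side3.png')
cv2.imwrite('pics/w3.png',np.vstack([cv2.resize(a[170:250,190:296],(400,300),interpolation=cv2.INTER_CUBIC),cv2.resize(b[210:310,170:303],(400,300),interpolation=cv2.INTER_CUBIC)]))
E
```

```text
t 2.35 pos [449.4  80.   11.2] th 69.2 q1 -5 q6 -74 open 1.003 F [ 0.2 -0.4  0.4] | tx ty tz (mm) [ 0.3 -0.5  3.2] turn 0.2 rows 0.07767479471786266
```

View pics/w3.png

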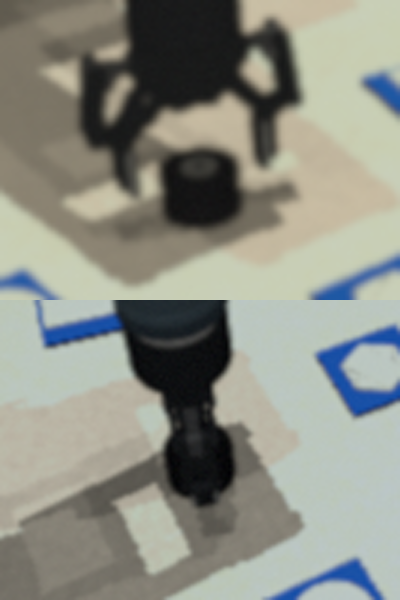

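Run:
```python
from h import *
M=R(get_obs()['eef_rot']); p=np.array([449.4,80.0])
for n in ('scene3','side3'):
    C=cloud(load(n)).reshape(-1,3)*1000; q=(C[:,:2]-p)@np.array([[M[0,0],M[1,0]],[M[0,1],M[1,1]]]).T
    for s in (1,-1):
        m=(q[:,0]*s>36)&(q[:,0]*s<62)&(abs(q[:,1])<16)&(C[:,2]>4)&(C[:,2]<90)
        print(n,s,m.sum(),np.sort(C[m,2])[:12].round(1), q[m][np.argsort(C[m,2])[:4]].round(0).tolist())
```

```text
scene3 1 158 [24.6 25.2 25.3 26.9 27.5 28.  29.4 29.7 30.3 30.6 30.7 31.1] [[43.0, -9.0], [42.0, 3.0], [43.0, 8.0], [46.0, 13.0]]
scene3 -1 169 [26.3 27.8 28.  28.8 29.1 31.2 31.3 31.9 32.  32.1 32.9 32.9] [[-50.0, 5.0], [-47.0, 14.0], [-49.0, 14.0], [-46.0, 11.0]]
side3 1 0 [] []
side3 -1 55 [25.  25.9 26.6 29.  30.1 31.  32.  32.3 32.4 32.7 32.9 34. ] [[-48.0, -10.0], [-49.0, 6.0], [-47.0, 9.0], [-48.0, -9.0]]
```

The depth shows the open fingertips 13 mm above the nominal TCP, so I can go lower. TCP z of about -2 mm keeps the tips clear of the bench at 56 mm opening. Next I close and test-lift.

Emit:
{"fn": "move_arm", "kwargs": {"increments": [{"tx":0,"ty":0,"tz":0.006,"turn":0},{"tx":0,"ty":0,"tz":0.012,"turn":0},{"tx":0,"ty":0,"tz":0.012,"turn":0},{"tx":0,"ty":0,"tz":0.012,"turn":0}]}}

```text
time_s: 2.78
eef_pos: [0.4483, 0.0796, -0.002]
eef_rot: [-0.0, 0.823, 0.567, -0.0]
wrist_force: [-0.5, 0.2, 0.7]
opening: 0.996
```

Emit:
{"fn": "move_arm", "kwargs": {"increments": [{"tx":0,"ty":0,"tz":0,"turn":0},{"tx":0,"ty":0,"tz":0,"turn":0},{"tx":0,"ty":0,"tz":0,"turn":0},{"tx":0,"ty":0,"tz":0,"turn":0},{"tx":0,"ty":0,"tz":0,"turn":0},{"tx":0,"ty":0,"tz":0,"turn":0},{"tx":0,"ty":0,"tz":0,"turn":0},{"tx":0,"ty":0,"tz":0,"turn":0},{"tx":0,"ty":0,"tz":0,"turn":0},{"tx":0,"ty":0,"tz":0,"turn":0}], "gripper": 0.3}}

```text
time_s: 3.62
eef_pos: [0.4491, 0.0796, -0.0012]
eef_rot: [0.0, 0.823, 0.568, 0.0]
wrist_force: [-1.3, 1.1, 4.7]
opening: 0.634
```

```bash
python3 go.py 467 -94 50
```

```text
t 3.62 pos [449.1  79.6  -1.2] th 69.2 q1 -5 q6 -74 open 0.634 F [-1.3  1.1  4.7] | tx ty tz (mm) [-155.9   78.6  -51.2] turn 0.0 rows 4.361745470514755
```

Emit:
{"fn": "move_arm", "kwargs": {"increments": [{"tx":0,"ty":0,"tz":-0.01,"turn":0},{"tx":0,"ty":0,"tz":-0.03,"turn":0},{"tx":0,"ty":0,"tz":-0.05,"turn":0},{"tx":-0.015,"ty":0.008,"tz":-0.06,"turn":0},{"tx":-0.04,"ty":0.02,"tz":-0.06,"turn":0},{"tx":-0.065,"ty":0.033,"tz":-0.06,"turn":0},{"tx":-0.09,"ty":0.046,"tz":-0.06,"turn":0},{"tx":-0.115,"ty":0.059,"tz":-0.06,"turn":0},{"tx":-0.138,"ty":0.07,"tz":-0.06,"turn":0},{"tx":-0.15,"ty":0.076,"tz":-0.06,"turn":0},{"tx":-0.156,"ty":0.079,"tz":-0.06,"turn":0},{"tx":-0.156,"ty":0.079,"tz":-0.05,"turn":0},{"tx":-0.156,"ty":0.079,"tz":-0.035,"turn":0},{"tx":-0.156,"ty":0.079,"tz":-0.025,"turn":0},{"tx":-0.156,"ty":0.079,"tz":-0.02,"turn":0},{"tx":-0.156,"ty":0.079,"tz":-0.02,"turn":0}]}}

```text
time_s: 4.95
eef_pos: [0.4654, -0.0928, 0.0166]
eef_rot: [-0.002, 0.823, 0.568, -0.001]
wrist_force: [-0.4, 0.8, -1.7]
opening: 0.637
```

```bash
python3 go.py 467 -94 5.5
python3 - <<'E'
from h import *
snap('side','side4');snap('scene','scene4')
a=cv2.imread('pics/scene4.png');b=cv2.imread('pics/side4.png')
cv2.imwrite('pics/w4.png',np.vstack([cv2.resize(a[200:290,140:260],(400,300),interpolation=cv2.INTER_CUBIC),cv2.resize(b[260:360,215:348],(400,300),interpolation=cv2.INTER_CUBIC)]))
E
```

```text
t 4.95 pos [465.4 -92.8  16.6] th 69.2 q1 -26 q6 -95 open 0.637 F [-0.4  0.8 -1.7] | tx ty tz (mm) [-0.6  2.  11. ] turn 0.0 rows 0.26946649288262275
```

View pics/w4.png

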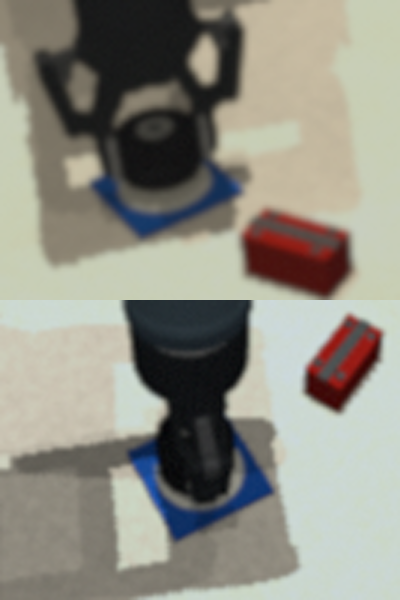

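The pulley is held upright over the white disc and roughly concentric with it. I'll lower it gently, with a 1–2 mm shift.

Emit:
{"fn": "move_arm", "kwargs": {"increments": [{"tx":-0.0005,"ty":0.002,"tz":0.004,"turn":0},{"tx":-0.0005,"ty":0.002,"tz":0.007,"turn":0},{"tx":-0.0005,"ty":0.002,"tz":0.009,"turn":0},{"tx":-0.0005,"ty":0.002,"tz":0.011,"turn":0},{"tx":-0.0005,"ty":0.002,"tz":0.0115,"turn":0},{"tx":-0.0005,"ty":0.002,"tz":0.0115,"turn":0}]}}

```text
time_s: 5.55
eef_pos: [0.4685, -0.0955, 0.0066]
eef_rot: [-0.0, 0.823, 0.567, -0.0]
wrist_force: [0.3, -0.6, -2.4]
opening: 0.633
```

```bash
python3 go.py 467 -94 5
```

```text
t 5.55 pos [468.5 -95.5   6.6] th 69.1 q1 -26 q6 -95 open 0.633 F [ 0.3 -0.6 -2.4] | tx ty tz (mm) [ 0.8 -2.   1.6] turn 0.0 rows 0.06403834347972497
```

Emit:
{"fn": "move_arm", "kwargs": {"increments": [{"tx":0.0005,"ty":-0.0015,"tz":0.001,"turn":0},{"tx":0.0005,"ty":-0.0015,"tz":0.002,"turn":0},{"tx":0.0005,"ty":-0.0015,"tz":0.002,"turn":0}]}}

```text
time_s: 5.8
eef_pos: [0.4674, -0.0944, 0.0049]
eef_rot: [-0.0, 0.823, 0.568, -0.0]
wrist_force: [-0.4, -0.9, -1.9]
opening: 0.635
```

```bash
python3 go.py 467 -94 5
```

```text
t 5.80 pos [467.4 -94.4   4.9] th 69.2 q1 -26 q6 -95 open 0.635 F [-0.4 -0.9 -1.9] | tx ty tz (mm) [ 0.3 -0.5 -0.1] turn 0.0 rows 0.01448144973191382
```

Emit:
{"fn": "move_arm", "kwargs": {"increments": [{"tx":0,"ty":0,"tz":0.001,"turn":0},{"tx":0,"ty":0,"tz":0.0015,"turn":0},{"tx":0,"ty":0,"tz":0.0015,"turn":0}]}}

```text
time_s: 6.05
eef_pos: [0.4674, -0.0945, 0.0048]
eef_rot: [-0.0, 0.823, 0.568, -0.0]
wrist_force: [-8.2, 2.7, 19.3]
opening: 0.636
```

Emit:
{"fn": "move_arm", "kwargs": {"increments": [{"tx":0,"ty":0,"tz":0,"turn":0},{"tx":0,"ty":0,"tz":0,"turn":0},{"tx":0,"ty":0,"tz":0,"turn":0},{"tx":0,"ty":0,"tz":0,"turn":0},{"tx":0,"ty":0,"tz":0,"turn":0},{"tx":0,"ty":0,"tz":0,"turn":0},{"tx":0,"ty":0,"tz":-0.03,"turn":0},{"tx":0,"ty":0,"tz":-0.06,"turn":0},{"tx":0,"ty":0,"tz":-0.09,"turn":0},{"tx":0,"ty":0,"tz":-0.1,"turn":0},{"tx":0,"ty":0,"tz":-0.1,"turn":0}], "gripper": 1}}

```text
time_s: 6.97
eef_pos: [0.4697, -0.0955, 0.1062]
eef_rot: [0.003, 0.823, 0.568, 0.002]
wrist_force: [0.7, -0.3, -0.0]
opening: 1.0
```

```bash
python3 go.py 445 -265 100 153
python3 - <<'E'
from m import *
snap('side','side5'); f=load('side5')
parts(f,dict(pulley=(255,290,310,345,40)))
snap('wrist','wrist5'); g=load('wrist5'); parts(g,dict(pulley=(235,160,325,250,40)))
a=cv2.imread('pics/wrist5.png');b=cv2.imread('pics/side5.png')
cv2.imwrite('pics/w5.png',np.vstack([cv2.resize(a,(400,300)),cv2.resize(b[260:410,215:415],(400,300),interpolation=cv2.INTER_CUBIC)]))
E
```

```text
t 6.97 pos [469.7 -95.5 106.2] th 69.2 q1 -26 q6 -95 open 1.000 F [ 0.7 -0.3 -0. ] | tx ty tz (mm) [-167.2   37.2    6.5] turn -83.8 rows 4.11007758731239
pulley 377 top rect (array([463.5, -96.3]), array([48.5, 55.1]), 30.3) mean [460.8 -98.1] zmax 43.4 allrect [array([465.4, -99.9]), array([70.9, 75.5]), np.float64(78.1)]
pulley 3883 top rect (array([463.1, -94.1]), array([55.2, 49. ]), 69.2) mean [463.4 -94.3] zmax 42.9 allrect [array([457.9, -90.4]), array([61.2, 61.6]), np.float64(70.2)]
```

View pics/w5.png

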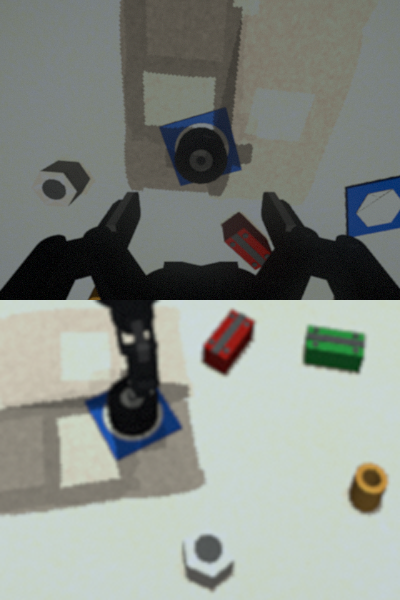

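The pulley stands centred on its disc. Next is the nut: the wrist frame also shows it at full-size pixel (75,255), so I'll move above it with the jaws at 93°.

```bash
python3 go.py 445 -265 70 93
```

```text
t 7.07 pos [467.2 -94.4 102.7] th 69.2 q1 -26 q6 -95 open 1.001 F [-0.4  1.2 -0.4] | tx ty tz (mm) [-167.3   40.    32.7] turn -23.8 rows 4.199843808407334
```

Emit:
{"fn": "move_arm", "kwargs": {"increments": [{"tx":-0.03,"ty":0.007,"tz":0,"turn":-6},{"tx":-0.07,"ty":0.017,"tz":0,"turn":-12},{"tx":-0.11,"ty":0.027,"tz":0,"turn":-18},{"tx":-0.145,"ty":0.035,"tz":0,"turn":-24},{"tx":-0.163,"ty":0.039,"tz":0.015,"turn":-24},{"tx":-0.167,"ty":0.04,"tz":0.03,"turn":-24},{"tx":-0.167,"ty":0.04,"tz":0.032,"turn":-24},{"tx":-0.167,"ty":0.04,"tz":0.032,"turn":-24}]}}

```text
time_s: 7.73
eef_pos: [0.4433, -0.2632, 0.0683]
eef_rot: [-0.003, 0.688, 0.726, 0.0]
wrist_force: [-0.4, 0.6, 0.5]
opening: 1.0
```

```bash
python3 - <<'E'
from m import *
snap('wrist','wrist6'); g=load('wrist6'); 
C=cloud(g)*1000
Q=C.reshape(-1,3); m=(abs(Q[:,2]-33)<4)&(np.hypot(Q[:,0]-445,Q[:,1]+265)<40); T=Q[m][:,:2].astype(np.float32)
print(len(T),T.mean(0),cv2.minEnclosingCircle(T))
W=[np.ptp(T@[np.cos(a),np.sin(a)]) for a in np.radians(range(0,180,3))]; print('nut widths',np.round(W,1))
Cc=[ (T@[np.cos(a),np.sin(a)]) for a in np.radians([0,90])]; print([(c.max()+c.min())/2 for c in Cc])
E
python3 go.py 445 -265 -2 93
```

```text
3629 [ 442.2325 -265.1695] ((443.6950378417969, -265.0782470703125), 25.66326904296875)
nut widths [51.2 51.3 51.3 51.1 50.8 50.3 49.7 49.  48.1 47.1 46.  45.  45.3 46.2
 47.1 47.9 48.6 49.2 49.7 50.  50.2 50.3 50.2 50.  49.7 49.2 48.6 47.9
 47.  46.  44.8 44.  45.  46.1 47.2 48.1 48.9 49.5 50.  50.4 50.6 50.7
 50.7 50.5 50.2 49.8 49.2 48.5 47.7 46.7 45.7 44.8 45.6 46.7 47.7 48.6
 49.4 50.1 50.6 51. ]
[np.float64(443.6950378417969), np.float64(-265.00977325439453)]
t 7.78 pos [ 444.2 -263.3   69.5] th 93.2 q1 -44 q6 -137 open 0.997 F [-0.   0.4 -0.3] | tx ty tz (mm) [-2.   0.9 71.5] turn 0.2 rows 1.7149262919506958
```

View pics/wrist6.png

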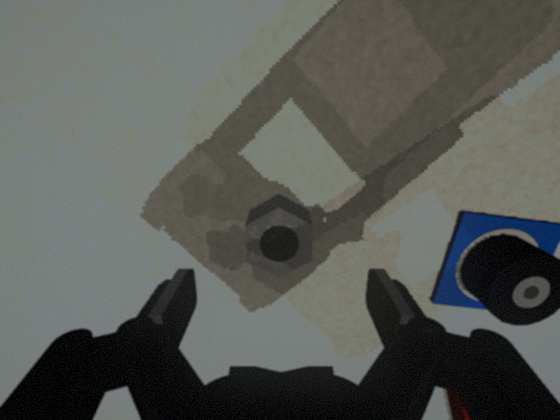

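The nut is at (280,240) with its flats square to the jaws; the widths dip to 44 mm at 93°. I'll descend and grip.

Emit:
{"fn": "move_arm", "kwargs": {"increments": [{"tx":-0.0015,"ty":0,"tz":0.02,"turn":0},{"tx":-0.0015,"ty":0,"tz":0.04,"turn":0},{"tx":-0.0015,"ty":0,"tz":0.055,"turn":0},{"tx":-0.0015,"ty":0,"tz":0.065,"turn":0},{"tx":-0.0015,"ty":0,"tz":0.069,"turn":0},{"tx":-0.0015,"ty":0,"tz":0.069,"turn":0},{"tx":-0.0015,"ty":0,"tz":0.069,"turn":0}]}}

```text
time_s: 8.37
eef_pos: [0.446, -0.2662, 0.0029]
eef_rot: [0.0, 0.687, 0.727, 0.0]
wrist_force: [0.0, -0.5, 0.3]
opening: 0.999
```

Emit:
{"fn": "move_arm", "kwargs": {"increments": [{"tx":0,"ty":0,"tz":0,"turn":0},{"tx":0,"ty":0,"tz":0,"turn":0},{"tx":0,"ty":0,"tz":0,"turn":0},{"tx":0,"ty":0,"tz":0,"turn":0},{"tx":0,"ty":0,"tz":0,"turn":0},{"tx":0,"ty":0,"tz":0,"turn":0},{"tx":0,"ty":0,"tz":0,"turn":0},{"tx":0,"ty":0,"tz":0,"turn":0},{"tx":0,"ty":0,"tz":0,"turn":0},{"tx":0,"ty":0,"tz":0,"turn":0},{"tx":0,"ty":0,"tz":0,"turn":0},{"tx":0,"ty":0,"tz":0,"turn":0}], "gripper": 0.2}}

```text
time_s: 9.37
eef_pos: [0.4461, -0.2669, 0.0032]
eef_rot: [0.001, 0.687, 0.726, 0.0]
wrist_force: [0.5, 0.1, 6.3]
opening: 0.508
```

```bash
python3 go.py 626.5 94.5 8
```

```text
t 9.37 pos [ 446.1 -266.9    3.2] th 93.2 q1 -44 q6 -137 open 0.508 F [0.5 0.1 6.3] | tx ty tz (mm) [350.9 200.   -5. ] turn 0.0 rows 9.686314791789524
```

Emit:
{"fn": "move_arm", "kwargs": {"increments": [{"tx":0,"ty":0,"tz":-0.01,"turn":0},{"tx":0,"ty":0,"tz":-0.03,"turn":0},{"tx":0,"ty":0,"tz":-0.055,"turn":0},{"tx":0.015,"ty":0.009,"tz":-0.075,"turn":0},{"tx":0.04,"ty":0.023,"tz":-0.09,"turn":0},{"tx":0.07,"ty":0.04,"tz":-0.095,"turn":0},{"tx":0.1,"ty":0.057,"tz":-0.095,"turn":0},{"tx":0.13,"ty":0.074,"tz":-0.095,"turn":0},{"tx":0.16,"ty":0.092,"tz":-0.095,"turn":0},{"tx":0.19,"ty":0.109,"tz":-0.095,"turn":0},{"tx":0.22,"ty":0.126,"tz":-0.095,"turn":0},{"tx":0.25,"ty":0.143,"tz":-0.095,"turn":0},{"tx":0.28,"ty":0.16,"tz":-0.095,"turn":0},{"tx":0.31,"ty":0.177,"tz":-0.095,"turn":0},{"tx":0.333,"ty":0.19,"tz":-0.09,"turn":0},{"tx":0.345,"ty":0.198,"tz":-0.075,"turn":0},{"tx":0.35,"ty":0.201,"tz":-0.055,"turn":0},{"tx":0.35,"ty":0.201,"tz":-0.035,"turn":0},{"tx":0.35,"ty":0.201,"tz":-0.025,"turn":0},{"tx":0.35,"ty":0.201,"tz":-0.025,"turn":0}]}}

```text
time_s: 11.03
eef_pos: [0.6241, 0.0943, 0.0243]
eef_rot: [-0.002, 0.687, 0.726, -0.002]
wrist_force: [-0.9, -0.3, -1.9]
opening: 0.505
```

```bash
python3 - <<'E'
from h import *
snap('side','side7');snap('scene','scene7')
a=cv2.imread('pics/scene7.png');b=cv2.imread('pics/side7.png')
cv2.imwrite('pics/w7.png',np.vstack([cv2.resize(a[195:285,235:355],(400,300),interpolation=cv2.INTER_CUBIC),cv2.resize(b[180:280,235:368],(400,300),interpolation=cv2.INTER_CUBIC)]))
E
python3 go.py 627.5 94.5 10
```

```text
t 11.13 pos [626.7  93.9  27.5] th 93.1 q1 -2 q6 -95 open 0.508 F [ 0.6  0.6 -0.8] | tx ty tz (mm) [ 0.6  0.8 17.5] turn 0.0 rows 0.4199165475187421
```

View pics/w7.png

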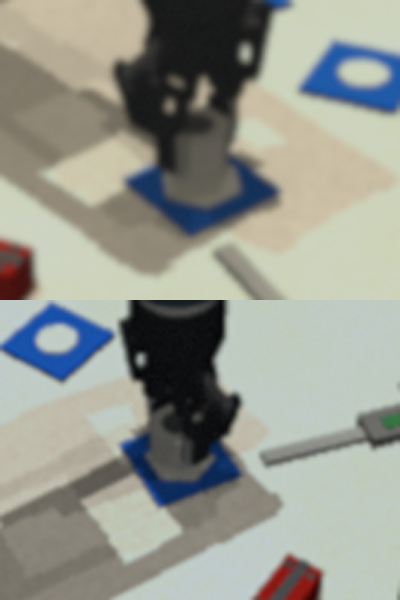

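The nut is held level over the white hexagon. Lowering it now.

Emit:
{"fn": "move_arm", "kwargs": {"increments": [{"tx":0.0005,"ty":0.001,"tz":0.005,"turn":0},{"tx":0.0005,"ty":0.001,"tz":0.01,"turn":0},{"tx":0.0005,"ty":0.001,"tz":0.013,"turn":0},{"tx":0.0005,"ty":0.001,"tz":0.015,"turn":0},{"tx":0.0005,"ty":0.001,"tz":0.017,"turn":0},{"tx":0.0005,"ty":0.001,"tz":0.018,"turn":0},{"tx":0.0005,"ty":0.001,"tz":0.018,"turn":0},{"tx":0.0005,"ty":0.001,"tz":0.018,"turn":0}]}}

```text
time_s: 11.8
eef_pos: [0.628, 0.0948, 0.0094]
eef_rot: [0.0, 0.687, 0.726, 0.0]
wrist_force: [0.4, 0.2, -0.9]
opening: 0.511
```

```bash
python3 go.py 627.5 94.5 9
```

```text
t 11.80 pos [628.   94.8   9.4] th 93.2 q1 -2 q6 -95 open 0.511 F [ 0.4  0.2 -0.9] | tx ty tz (mm) [-0.3 -0.5  0.4] turn 0.0 rows 0.01667069276541083
```

Emit:
{"fn": "move_arm", "kwargs": {"increments": [{"tx":0,"ty":0,"tz":0.0007,"turn":0},{"tx":0,"ty":0,"tz":0.001,"turn":0},{"tx":0,"ty":0,"tz":0.001,"turn":0}]}}

```text
time_s: 12.05
eef_pos: [0.6281, 0.0948, 0.0092]
eef_rot: [0.0, 0.687, 0.726, 0.0]
wrist_force: [-2.6, -0.7, 5.0]
opening: 0.504
```

Emit:
{"fn": "move_arm", "kwargs": {"increments": [{"tx":0,"ty":0,"tz":0,"turn":0},{"tx":0,"ty":0,"tz":0,"turn":0},{"tx":0,"ty":0,"tz":0,"turn":0},{"tx":0,"ty":0,"tz":0,"turn":0},{"tx":0,"ty":0,"tz":0,"turn":0},{"tx":0,"ty":0,"tz":0,"turn":0},{"tx":0,"ty":0,"tz":0,"turn":0},{"tx":0,"ty":0,"tz":-0.03,"turn":0},{"tx":0,"ty":0,"tz":-0.06,"turn":0},{"tx":0,"ty":0,"tz":-0.09,"turn":0},{"tx":0,"ty":0,"tz":-0.1,"turn":0},{"tx":0,"ty":0,"tz":-0.1,"turn":0}], "gripper": 1}}

```text
time_s: 13.05
eef_pos: [0.6305, 0.0948, 0.1122]
eef_rot: [0.003, 0.687, 0.726, 0.002]
wrist_force: [0.5, 0.1, -1.1]
opening: 1.002
```

```bash
python3 - <<'E'
from m import *
snap('wrist','wrist8'); g=load('wrist8')
parts(g,dict(nut=(230,150,330,260,38)))
E
python3 go.py 606 -81.5 75 111.5
```

```text
nut 2726 top rect (array([625.5,  93.6]), array([49.7, 44.5]), 63.3) mean [624.4  93.8] zmax 40.6 allrect [array([627.4,  99.3]), array([66.4, 70.3]), np.float64(76.3)]
t 13.10 pos [628.9  94.8 109.5] th 93.2 q1 -2 q6 -95 open 1.002 F [-0.5 -0.5 -0.5] | tx ty tz (mm) [-174.7  -32.7   34.5] turn -18.3 rows 4.342328977043036
```

View pics/wrist8.png

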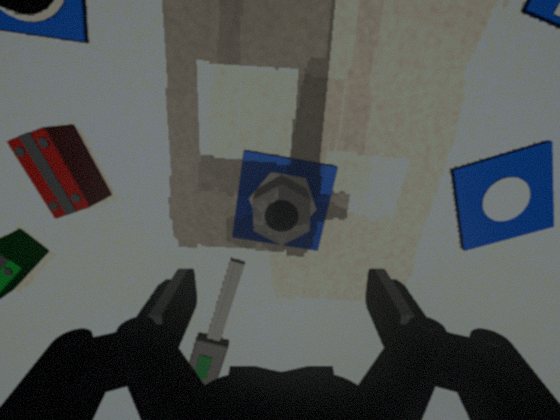

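The nut is centred on its pad. The red block is at (60,170), with the green one beside it at (15,265), so I'm going to the red one.

Emit:
{"fn": "move_arm", "kwargs": {"increments": [{"tx":-0.03,"ty":-0.006,"tz":0,"turn":-6},{"tx":-0.07,"ty":-0.013,"tz":0,"turn":-12},{"tx":-0.11,"ty":-0.021,"tz":0,"turn":-18},{"tx":-0.145,"ty":-0.027,"tz":0,"turn":-18},{"tx":-0.17,"ty":-0.032,"tz":0.015,"turn":-18},{"tx":-0.175,"ty":-0.033,"tz":0.03,"turn":-18},{"tx":-0.175,"ty":-0.033,"tz":0.034,"turn":-18},{"tx":-0.175,"ty":-0.033,"tz":0.034,"turn":-18},{"tx":-0.175,"ty":-0.033,"tz":0.034,"turn":-18}]}}

```text
time_s: 13.85
eef_pos: [0.6037, -0.0806, 0.0729]
eef_rot: [-0.001, 0.565, 0.825, -0.0]
wrist_force: [0.3, -0.2, -0.6]
opening: 1.006
```

```bash
python3 - <<'E'
from m import *
snap('wrist','wrist9'); g=load('wrist9')
Q=cloud(g).reshape(-1,3)*1000; m=(abs(Q[:,2]-35)<4)&(np.hypot(Q[:,0]-606,Q[:,1]+81.5)<45); T=Q[m][:,:2].astype(np.float32)
print(len(T),cv2.minAreaRect(T))
E
python3 go.py 606 -81.5 0 111.5
```

```text
4229 ((604.5653686523438, -81.91844177246094), (64.91814422607422, 32.108177185058594), 21.621896743774414)
t 13.90 pos [604.5 -80.6  73.9] th 111.2 q1 -19 q6 -130 open 0.997 F [0.1 0.7 0.7] | tx ty tz (mm) [-1.5  1.2 73.9] turn -0.3 rows 1.7717124459065834
```

View pics/wrist9.png

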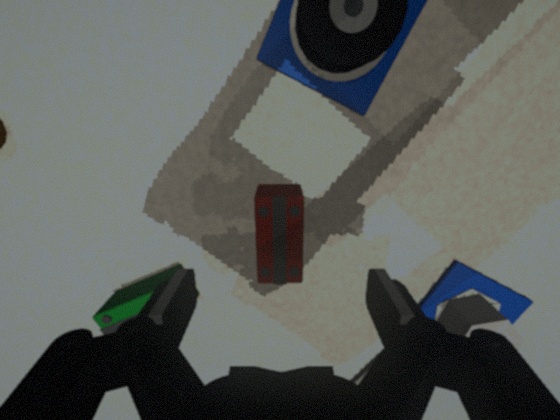

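The red block lies square between the jaws at (280,230), and the left finger clears the green block (computed gap about 45 mm). Descending and gripping.

Emit:
{"fn": "move_arm", "kwargs": {"increments": [{"tx":-0.001,"ty":0.0005,"tz":0.02,"turn":0},{"tx":-0.001,"ty":0.0005,"tz":0.04,"turn":0},{"tx":-0.001,"ty":0.0005,"tz":0.055,"turn":0},{"tx":-0.001,"ty":0.0005,"tz":0.065,"turn":0},{"tx":-0.001,"ty":0.0005,"tz":0.07,"turn":0},{"tx":-0.001,"ty":0.0005,"tz":0.07,"turn":0},{"tx":-0.001,"ty":0.0005,"tz":0.07,"turn":0}]}}

```text
time_s: 14.48
eef_pos: [0.606, -0.0823, 0.005]
eef_rot: [0.0, 0.565, 0.825, 0.0]
wrist_force: [0.5, 0.6, -0.2]
opening: 0.999
```

Emit:
{"fn": "move_arm", "kwargs": {"increments": [{"tx":0,"ty":0,"tz":0,"turn":0},{"tx":0,"ty":0,"tz":0,"turn":0},{"tx":0,"ty":0,"tz":0,"turn":0},{"tx":0,"ty":0,"tz":0,"turn":0},{"tx":0,"ty":0,"tz":0,"turn":0},{"tx":0,"ty":0,"tz":0,"turn":0},{"tx":0,"ty":0,"tz":0,"turn":0},{"tx":0,"ty":0,"tz":0,"turn":0},{"tx":0,"ty":0,"tz":0,"turn":0},{"tx":0,"ty":0,"tz":0,"turn":0},{"tx":0,"ty":0,"tz":0,"turn":0},{"tx":0,"ty":0,"tz":0,"turn":0},{"tx":0,"ty":0,"tz":0,"turn":0},{"tx":0,"ty":0,"tz":0,"turn":0}], "gripper": 0.1}}

```text
time_s: 15.65
eef_pos: [0.6059, -0.0827, 0.005]
eef_rot: [0.001, 0.565, 0.825, 0.0]
wrist_force: [-0.9, 0.2, 5.3]
opening: 0.363
```

```bash
python3 go.py 446 305.5 30 75
```

```text
t 15.65 pos [605.9 -82.7   5. ] th 111.2 q1 -19 q6 -130 open 0.363 F [-0.9  0.2  5.3] | tx ty tz (mm) [419.8  -9.  -25.3] turn 36.2 rows 10.086606257769358
```

Emit:
{"fn": "move_arm", "kwargs": {"increments": [{"tx":0,"ty":0,"tz":-0.01,"turn":0},{"tx":0,"ty":0,"tz":-0.03,"turn":0},{"tx":0.01,"ty":0,"tz":-0.055,"turn":0},{"tx":0.035,"ty":-0.001,"tz":-0.075,"turn":3},{"tx":0.065,"ty":-0.002,"tz":-0.085,"turn":6},{"tx":0.1,"ty":-0.003,"tz":-0.085,"turn":9},{"tx":0.135,"ty":-0.004,"tz":-0.085,"turn":12},{"tx":0.17,"ty":-0.005,"tz":-0.085,"turn":15},{"tx":0.205,"ty":-0.005,"tz":-0.085,"turn":18},{"tx":0.24,"ty":-0.006,"tz":-0.085,"turn":21},{"tx":0.275,"ty":-0.007,"tz":-0.085,"turn":24},{"tx":0.31,"ty":-0.008,"tz":-0.085,"turn":27},{"tx":0.345,"ty":-0.008,"tz":-0.085,"turn":30},{"tx":0.375,"ty":-0.009,"tz":-0.085,"turn":33},{"tx":0.4,"ty":-0.009,"tz":-0.085,"turn":36},{"tx":0.415,"ty":-0.009,"tz":-0.08,"turn":36},{"tx":0.42,"ty":-0.009,"tz":-0.065,"turn":36},{"tx":0.42,"ty":-0.009,"tz":-0.045,"turn":36},{"tx":0.42,"ty":-0.009,"tz":-0.03,"turn":36},{"tx":0.42,"ty":-0.009,"tz":-0.025,"turn":36}]}}

```text
time_s: 17.32
eef_pos: [0.443, 0.3052, 0.0269]
eef_rot: [-0.001, 0.792, 0.61, -0.002]
wrist_force: [-0.8, -0.3, -1.7]
opening: 0.361
```

```bash
python3 - <<'E'
from h import *
snap('side','side10');snap('scene','scene10')
a=cv2.imread('pics/scene10.png');b=cv2.imread('pics/side10.png')
cv2.imwrite('pics/w10.png',np.vstack([cv2.resize(a[145:220,260:360],(400,300),interpolation=cv2.INTER_CUBIC),cv2.resize(b[160:250,140:260],(400,300),interpolation=cv2.INTER_CUBIC)]))
E
python3 go.py 446 305.5 12 75
```

```text
t 17.42 pos [444.1 305.3  28.2] th 75.2 q1 22 q6 -53 open 0.363 F [ 0.1  0.5 -1.1] | tx ty tz (mm) [ 0.7  1.8 16.2] turn 0.2 rows 0.3907424628523345
```

View pics/w10.png

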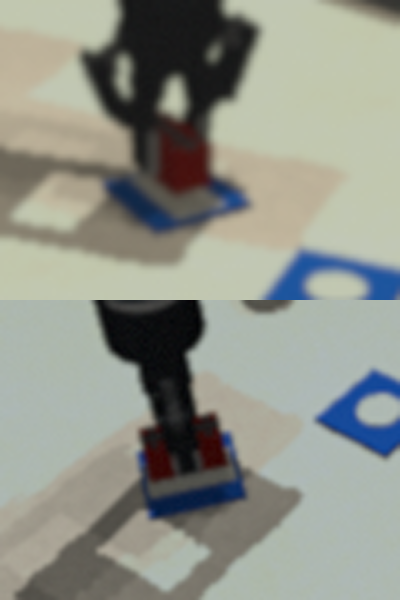

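The red block is over its rectangle and parallel to it. Lowering it.

Emit:
{"fn": "move_arm", "kwargs": {"increments": [{"tx":0.0005,"ty":0.001,"tz":0.005,"turn":0},{"tx":0.0005,"ty":0.001,"tz":0.009,"turn":0},{"tx":0.0005,"ty":0.001,"tz":0.012,"turn":0},{"tx":0.0005,"ty":0.001,"tz":0.014,"turn":0},{"tx":0.0005,"ty":0.001,"tz":0.016,"turn":0},{"tx":0.0005,"ty":0.001,"tz":0.017,"turn":0},{"tx":0.0005,"ty":0.001,"tz":0.017,"turn":0},{"tx":0.0005,"ty":0.001,"tz":0.017,"turn":0}]}}

```text
time_s: 18.08
eef_pos: [0.4466, 0.3062, 0.0124]
eef_rot: [0.0, 0.793, 0.61, 0.0]
wrist_force: [-0.1, 0.0, -2.2]
opening: 0.364
```

```bash
python3 go.py 446 305.5 11 75
```

```text
t 18.08 pos [446.6 306.2  12.4] th 75.2 q1 22 q6 -53 open 0.364 F [-0.1  0.  -2.2] | tx ty tz (mm) [-0.8 -0.4  1.4] turn 0.2 rows 0.038857886577708015
```

Emit:
{"fn": "move_arm", "kwargs": {"increments": [{"tx":0,"ty":0,"tz":0.001,"turn":0},{"tx":0,"ty":0,"tz":0.0018,"turn":0},{"tx":0,"ty":0,"tz":0.0018,"turn":0}]}}

```text
time_s: 18.33
eef_pos: [0.4468, 0.3063, 0.011]
eef_rot: [0.0, 0.792, 0.61, 0.0]
wrist_force: [-1.7, -1.4, 2.8]
opening: 0.367
```

```bash
python3 go.py 446 305.5 11 75
```

```text
t 18.33 pos [446.8 306.3  11. ] th 75.2 q1 22 q6 -53 open 0.367 F [-1.7 -1.4  2.8] | tx ty tz (mm) [-1.  -0.5  0. ] turn 0.2 rows 0.02618814171089849
```

The force has changed sign (+2.8 N), so the block is touching the pad. Releasing.

Emit:
{"fn": "move_arm", "kwargs": {"increments": [{"tx":0,"ty":0,"tz":0,"turn":0},{"tx":0,"ty":0,"tz":0,"turn":0},{"tx":0,"ty":0,"tz":0,"turn":0},{"tx":0,"ty":0,"tz":0,"turn":0},{"tx":0,"ty":0,"tz":0,"turn":0},{"tx":0,"ty":0,"tz":0,"turn":0},{"tx":0,"ty":0,"tz":0,"turn":0},{"tx":0,"ty":0,"tz":0,"turn":0},{"tx":0,"ty":0,"tz":-0.03,"turn":0},{"tx":0,"ty":0,"tz":-0.06,"turn":0},{"tx":0,"ty":0,"tz":-0.09,"turn":0},{"tx":0,"ty":0,"tz":-0.1,"turn":0},{"tx":0,"ty":0,"tz":-0.1,"turn":0}], "gripper": 1}}

```text
time_s: 19.42
eef_pos: [0.4488, 0.3072, 0.1138]
eef_rot: [0.001, 0.792, 0.61, 0.003]
wrist_force: [-0.0, -0.0, -0.2]
opening: 1.0
```

```bash
python3 - <<'E'
from m import *
snap('wrist','wrist11'); g=load('wrist11')
Q=cloud(g).reshape(-1,3)*1000; m=(abs(Q[:,2]-41)<4)&(np.hypot(Q[:,0]-446,Q[:,1]-305)<45); T=Q[m][:,:2].astype(np.float32)
print(len(T),cv2.minAreaRect(T))
pads(g)
E
python3 go.py 613.5 -298.8 120
```

```text
3192 ((445.8260498046875, 305.3126220703125), (31.99660301208496, 64.5558853149414), 75.16163635253906)
pad [247. 201.] [435.1 279.6] [18.5 78.2] 74.4  hole [433.6 279.9][10.   6.5] 11.9 hole [426.7 279.9][4.9 5.1] 30.2 hole [420.9 285.7][3.  6.9] 30.0 hole [413.1 280.2][7.5 3.5] 19.9
pad [315. 196.] [448.5 329.6] [35.7 78. ] 75.1 
pad [303. 342.] [610.1 288.3] [80.8 79.9] 20.3 
pad [110. 395.] [615.6  62.1] [12.3 25.4] 46.3 
t 19.47 pos [447.4 306.5 111.6] th 75.2 q1 22 q6 -53 open 0.998 F [-0.2 -0.3 -0.6] | tx ty tz (mm) [-542.6  315.6   -8.7] turn 0.0 rows 15.054158459592394
```

View pics/wrist11.png

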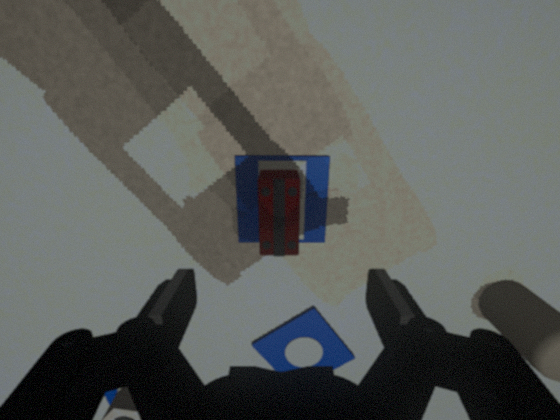

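The block is centred and parallel on its rectangle. Last is the bushing.

Emit:
{"fn": "move_arm", "kwargs": {"increments": [{"tx":-0.543,"ty":0.316,"tz":0,"turn":0},{"tx":-0.543,"ty":0.316,"tz":0,"turn":0},{"tx":-0.543,"ty":0.316,"tz":0,"turn":0},{"tx":-0.543,"ty":0.316,"tz":0,"turn":0},{"tx":-0.543,"ty":0.316,"tz":0,"turn":0},{"tx":-0.543,"ty":0.316,"tz":0,"turn":0},{"tx":-0.543,"ty":0.316,"tz":0,"turn":0},{"tx":-0.543,"ty":0.316,"tz":0,"turn":0},{"tx":-0.543,"ty":0.316,"tz":0,"turn":0},{"tx":-0.543,"ty":0.316,"tz":0,"turn":0},{"tx":-0.543,"ty":0.316,"tz":0,"turn":0},{"tx":-0.543,"ty":0.316,"tz":0,"turn":0},{"tx":-0.543,"ty":0.316,"tz":0,"turn":0},{"tx":-0.543,"ty":0.316,"tz":0,"turn":0},{"tx":-0.543,"ty":0.316,"tz":0,"turn":0},{"tx":-0.543,"ty":0.316,"tz":0,"turn":0},{"tx":-0.543,"ty":0.316,"tz":0,"turn":0},{"tx":-0.543,"ty":0.316,"tz":0,"turn":0},{"tx":-0.543,"ty":0.316,"tz":0,"turn":0}]}}

```text
time_s: 21.05
eef_pos: [0.6119, -0.2976, 0.1086]
eef_rot: [-0.002, 0.792, 0.61, -0.0]
wrist_force: [-0.6, 1.1, -1.0]
opening: 1.001
```

```bash
python3 - <<'E'
from m import *
snap('wrist','wrist12'); g=load('wrist12')
Q=cloud(g).reshape(-1,3)*1000; m=(abs(Q[:,2]-45)<4)&(np.hypot(Q[:,0]-613,Q[:,1]+299)<30); T=Q[m][:,:2].astype(np.float32)
print(len(T),cv2.minEnclosingCircle(T))
E
python3 go.py 613 -299 10
```

```text
904 ((612.099609375, -299.28558349609375), 15.95395278930664)
t 21.10 pos [ 612.2 -297.5  109.2] th 75.2 q1 -36 q6 -111 open 1.001 F [0.3 0.  0.2] | tx ty tz (mm) [-1.3  1.4 99.2] turn 0.0 rows 2.3803805523471437
```

View pics/wrist12.png

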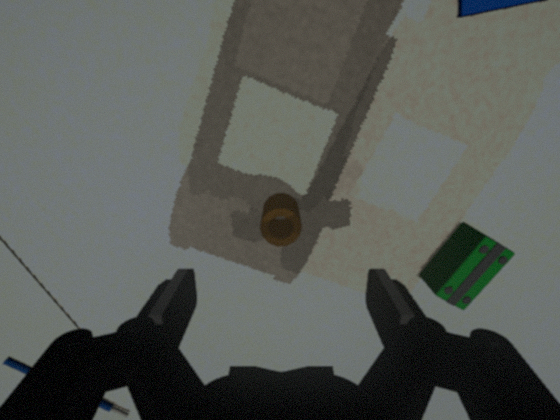

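The bushing is at (280,220), between the jaws, and the green block is well clear of the right finger's travel. Descending and gripping.

Emit:
{"fn": "move_arm", "kwargs": {"increments": [{"tx":-0.001,"ty":0,"tz":0.03,"turn":0},{"tx":-0.001,"ty":0,"tz":0.06,"turn":0},{"tx":-0.001,"ty":0,"tz":0.08,"turn":0},{"tx":-0.001,"ty":0,"tz":0.092,"turn":0},{"tx":-0.001,"ty":0,"tz":0.099,"turn":0},{"tx":-0.001,"ty":0,"tz":0.099,"turn":0},{"tx":-0.001,"ty":0,"tz":0.099,"turn":0},{"tx":-0.001,"ty":0,"tz":0.099,"turn":0}]}}

```text
time_s: 21.77
eef_pos: [0.6139, -0.3012, 0.0134]
eef_rot: [0.001, 0.792, 0.61, 0.0]
wrist_force: [-0.1, -0.4, 0.2]
opening: 1.004
```

Emit:
{"fn": "move_arm", "kwargs": {"increments": [{"tx":0,"ty":0,"tz":0,"turn":0},{"tx":0,"ty":0,"tz":0,"turn":0},{"tx":0,"ty":0,"tz":0,"turn":0},{"tx":0,"ty":0,"tz":0,"turn":0},{"tx":0,"ty":0,"tz":0,"turn":0},{"tx":0,"ty":0,"tz":0,"turn":0},{"tx":0,"ty":0,"tz":0,"turn":0},{"tx":0,"ty":0,"tz":0,"turn":0},{"tx":0,"ty":0,"tz":0,"turn":0},{"tx":0,"ty":0,"tz":0,"turn":0},{"tx":0,"ty":0,"tz":0,"turn":0},{"tx":0,"ty":0,"tz":0,"turn":0},{"tx":0,"ty":0,"tz":0,"turn":0},{"tx":0,"ty":0,"tz":0,"turn":0}], "gripper": 0.1}}

```text
time_s: 22.93
eef_pos: [0.6131, -0.301, 0.0122]
eef_rot: [0.001, 0.793, 0.61, 0.0]
wrist_force: [-0.4, 0.5, 5.0]
opening: 0.364
```

```bash
python3 go.py 612 287.5 40
```

```text
t 22.93 pos [ 613.1 -301.    12.2] th 75.2 q1 -36 q6 -111 open 0.364 F [-0.4  0.5  5. ] | tx ty tz (mm) [ 568.6 -151.8  -28.2] turn 0.0 rows 14.12801231213443
```

Emit:
{"fn": "move_arm", "kwargs": {"increments": [{"tx":0,"ty":0,"tz":-0.01,"turn":0},{"tx":0,"ty":0,"tz":-0.03,"turn":0},{"tx":0,"ty":0,"tz":-0.055,"turn":0},{"tx":0.012,"ty":-0.003,"tz":-0.08,"turn":0},{"tx":0.034,"ty":-0.009,"tz":-0.1,"turn":0},{"tx":0.068,"ty":-0.018,"tz":-0.1,"turn":0},{"tx":0.102,"ty":-0.027,"tz":-0.1,"turn":0},{"tx":0.136,"ty":-0.036,"tz":-0.1,"turn":0},{"tx":0.17,"ty":-0.045,"tz":-0.1,"turn":0},{"tx":0.204,"ty":-0.054,"tz":-0.1,"turn":0},{"tx":0.238,"ty":-0.064,"tz":-0.1,"turn":0},{"tx":0.272,"ty":-0.073,"tz":-0.1,"turn":0},{"tx":0.306,"ty":-0.082,"tz":-0.1,"turn":0},{"tx":0.34,"ty":-0.091,"tz":-0.1,"turn":0},{"tx":0.374,"ty":-0.1,"tz":-0.1,"turn":0},{"tx":0.408,"ty":-0.109,"tz":-0.1,"turn":0},{"tx":0.442,"ty":-0.118,"tz":-0.1,"turn":0},{"tx":0.465,"ty":-0.124,"tz":-0.1,"turn":0},{"tx":0.475,"ty":-0.127,"tz":-0.1,"turn":0},{"tx":0.475,"ty":-0.127,"tz":-0.1,"turn":0}]}}

```text
time_s: 24.6
eef_pos: [0.6107, 0.1934, 0.1113]
eef_rot: [-0.0, 0.792, 0.611, -0.0]
wrist_force: [0.2, -0.8, -1.0]
opening: 0.361
```

```bash
python3 go.py 612.5 287 40
```

```text
t 24.60 pos [610.7 193.4 111.3] th 75.3 q1 7 q6 -68 open 0.361 F [ 0.2 -0.8 -1. ] | tx ty tz (mm) [ 91.  -21.9  71.3] turn 0.0 rows 2.822948655970167
```

Emit:
{"fn": "move_arm", "kwargs": {"increments": [{"tx":0.015,"ty":-0.004,"tz":0,"turn":0},{"tx":0.04,"ty":-0.01,"tz":0.005,"turn":0},{"tx":0.065,"ty":-0.015,"tz":0.015,"turn":0},{"tx":0.083,"ty":-0.02,"tz":0.03,"turn":0},{"tx":0.091,"ty":-0.022,"tz":0.05,"turn":0},{"tx":0.091,"ty":-0.022,"tz":0.065,"turn":0},{"tx":0.091,"ty":-0.022,"tz":0.075,"turn":0},{"tx":0.091,"ty":-0.022,"tz":0.075,"turn":0},{"tx":0.091,"ty":-0.022,"tz":0.075,"turn":0}]}}

```text
time_s: 25.35
eef_pos: [0.6135, 0.2831, 0.0359]
eef_rot: [-0.0, 0.793, 0.609, -0.001]
wrist_force: [0.8, -0.5, -0.9]
opening: 0.364
```

```bash
python3 - <<'E'
from h import *
snap('side','side13');snap('scene','scene13')
a=cv2.imread('pics/scene13.png');b=cv2.imread('pics/side13.png')
cv2.imwrite('pics/w13.png',np.vstack([cv2.resize(a[165:240,295:395],(400,300),interpolation=cv2.INTER_CUBIC),cv2.resize(b[140:230,195:315],(400,300),interpolation=cv2.INTER_CUBIC)]))
E
python3 go.py 612.5 287 18
```

```text
t 25.45 pos [614.7 283.8  37.7] th 75.1 q1 15 q6 -60 open 0.363 F [-0.1  0.1 -0.7] | tx ty tz (mm) [ 2.5 -3.  19.7] turn 0.0 rows 0.4807031306838229
```

View pics/w13.png

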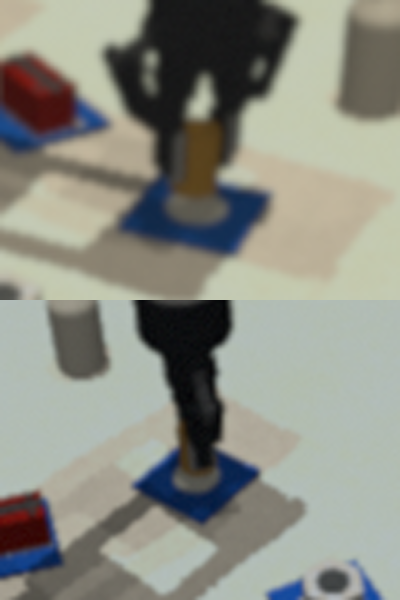

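The bushing is over its small disc but about 3 mm short in y. I'll correct that while lowering it, and the bottle stays clear.

Emit:
{"fn": "move_arm", "kwargs": {"increments": [{"tx":0.0025,"ty":-0.002,"tz":0.005,"turn":0},{"tx":0.0025,"ty":-0.002,"tz":0.01,"turn":0},{"tx":0.0025,"ty":-0.002,"tz":0.014,"turn":0},{"tx":0.0025,"ty":-0.002,"tz":0.017,"turn":0},{"tx":0.0025,"ty":-0.002,"tz":0.019,"turn":0},{"tx":0.0025,"ty":-0.002,"tz":0.02,"turn":0},{"tx":0.0025,"ty":-0.002,"tz":0.02,"turn":0},{"tx":0.0025,"ty":-0.002,"tz":0.02,"turn":0}]}}

```text
time_s: 26.12
eef_pos: [0.612, 0.2875, 0.0182]
eef_rot: [0.0, 0.792, 0.61, -0.001]
wrist_force: [-7.2, -2.7, 12.0]
opening: 0.357
```

```bash
python3 go.py 612.5 287 18
```

```text
t 26.12 pos [612.  287.5  18.2] th 75.2 q1 15 q6 -60 open 0.357 F [-7.2 -2.7 12. ] | tx ty tz (mm) [-0.4  0.6  0.2] turn 0.0 rows 0.0170991116980657
```

It's touching the pad. Releasing and lifting clear.

Emit:
{"fn": "move_arm", "kwargs": {"increments": [{"tx":0,"ty":0,"tz":0,"turn":0},{"tx":0,"ty":0,"tz":0,"turn":0},{"tx":0,"ty":0,"tz":0,"turn":0},{"tx":0,"ty":0,"tz":0,"turn":0},{"tx":0,"ty":0,"tz":0,"turn":0},{"tx":0,"ty":0,"tz":0,"turn":0},{"tx":0,"ty":0,"tz":0,"turn":0},{"tx":0,"ty":0,"tz":0,"turn":0},{"tx":0,"ty":0,"tz":-0.03,"turn":0},{"tx":0,"ty":0,"tz":-0.06,"turn":0},{"tx":0,"ty":0,"tz":-0.09,"turn":0},{"tx":0,"ty":0,"tz":-0.12,"turn":0},{"tx":0,"ty":0,"tz":-0.15,"turn":0},{"tx":0,"ty":0,"tz":-0.17,"turn":0},{"tx":0,"ty":0,"tz":-0.18,"turn":0},{"tx":0,"ty":0,"tz":-0.18,"turn":0},{"tx":0,"ty":0,"tz":-0.18,"turn":0}], "gripper": 1}}

```text
time_s: 27.53
eef_pos: [0.6121, 0.2875, 0.1959]
eef_rot: [-0.0, 0.793, 0.61, -0.0]
wrist_force: [0.8, -0.8, -0.6]
opening: 0.997
```

```bash
python3 go.py 612.5 287 18
python3 - <<'E'
from m import *
for n in('wrist','side','scene'): snap(n,n+'14')
for n in('wrist','side','scene'):
    g=load(n+'14'); Q=cloud(g).reshape(-1,3)*1000
    for nm,x,y,h,r in (('pulley',467,-94,40,36),('nut',626,94,38,33),('block',446,305,40,42),('bushing',612,287,50,24)):
        m=(abs(Q[:,2]-h-1)<4)&(np.hypot(Q[:,0]-x,Q[:,1]-y)<r); T=Q[m][:,:2].astype(np.float32)
        if len(T)>30: q=cv2.minAreaRect(T); print(n,nm,len(T),np.round(q[0],1),np.round(q[1],1),round(q[2],1))
    pads(g)
a=cv2.imread('pics/wrist14.png');b=cv2.imread('pics/side14.png');c=cv2.imread('pics/scene14.png')
cv2.imwrite('pics/w14.png',np.vstack([np.hstack([cv2.resize(a,(400,300)),cv2.resize(b,(400,300))]),np.hstack([cv2.resize(b[150:350,150:400],(400,300),interpolation=cv2.INTER_CUBIC),cv2.resize(c[160:330,155:405],(400,300),interpolation=cv2.INTER_CUBIC)])]))
E
```

```text
t 27.53 pos [612.1 287.5 195.9] th 75.2 q1 15 q6 -60 open 0.997 F [ 0.8 -0.8 -0.6] | tx ty tz (mm) [ -0.4   0.6 177.9] turn 0.0 rows 4.26635655531181
wrist nut 1301 [625.8  93.8] [49.8 45.5] 63.2
wrist block 1836 [458.6 301.9] [32.1 38.1] 75.5
wrist bushing 511 [611.  286.6] [31.  30.5] 65.1
pad [260.  32.] [456.9 305.2] [78.6 51.3] 75.2 
pad [283. 182.] [611.3 288.4] [78.1 78.2] 21.1 
pad [137. 227.] [625.8  96.4] [79.6 79. ] 83.2 
side pulley 479 [466.7 -94.5] [55.6 53.1] 59.0
side nut 195 [624.5  94.1] [47.8 44.9] 4.4
side block 191 [445.7 304.9] [35.3 62.7] 78.2
side bushing 49 [610.4 286.8] [29.9 28.1] 61.1
pad [254. 196.] [610.7 285.1] [78.1 78.3] 22.3 
pad [199. 218.] [439.8 294.5] [55.9 75.2] 74.7 
pad [294. 236.] [625.2  93.3] [79.4 78.2] 83.3 
pad [281. 322.] [466.4 -94.8] [78.6 78.5] 85.5 
scene pulley 279 [468.4 -95.3] [54.2 57.9] 32.2
scene nut 192 [629.1  94.5] [48.9 44.8] 63.0
scene block 129 [448.4 303.7] [32.6 65. ] 73.6
scene bushing 47 [614.6 285. ] [28.9 28.2] 65.9
pad [344. 219.] [615.5 284.2] [74.7 74.1] 20.4 
pad [295. 254.] [629.5  92.8] [77.4 77.4] 82.7 
pad [188. 260.] [470.  -95.8] [76.6 77.6] 85.7
```

View pics/w14.png

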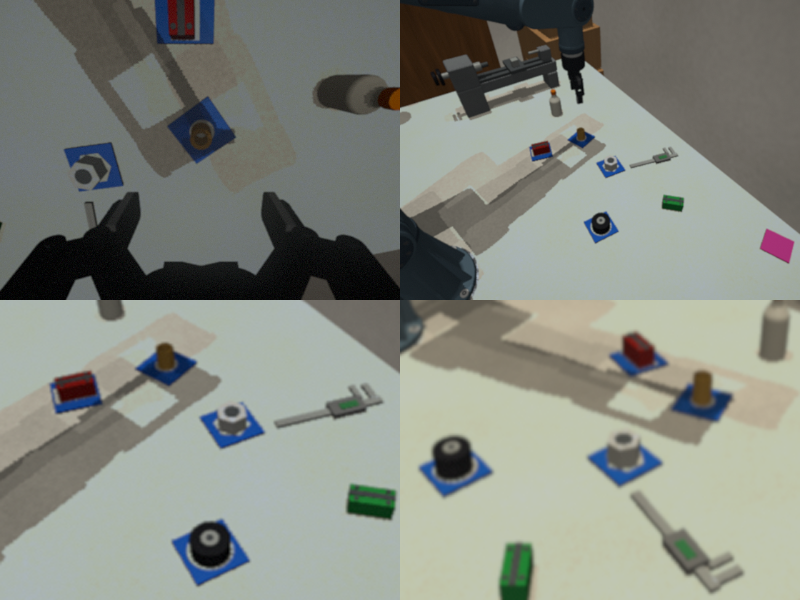

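All four parts stand on their own pads, each within about 3 mm of its pad centre in the same camera's view. The bottle, caliper and green block are untouched, so I'm handing in.

```bash
python3 -c "
from bench import workorder
print(workorder.hand_in())"
```

```text
the job is handed in; nothing more can be done
None
```

The job is handed in: the pulley, nut, red block and bushing are each set down and released on their matching pads, with the arm clear above at about 27.7 s. I took the red block, not the green look-alike. The hand-in gave no verdict.

- **Centring and angle:** in the last pictures each part's centre was within about 3 mm of its pad's centre, measured in the same camera. The block was within about 3° of its rectangle. All the parts looked upright and at the expected heights.
- **Bystanders:** the oil bottle and caliper appear unmoved. I judged this by eye and did not measure them again.
- **Camera disagreement:** the scene and side cameras differ by about 4 mm in x, so I used average positions and the wrist camera to refine them.
- **Set-down forces:** the readings were light, from about 3 N for the block to 19 N for the pulley.
- **Refused call:** my first move call was refused because its rows left out "turn", and nothing moved.

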